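Take the drilled housing out of its jig and show its bore to the inspection camera

ROBOT

A 7-joint arm with a two-finger parallel gripper is mounted at the origin on a cart in front of the work surface, level with it; the furniture and walls round the work are solid. World frame = base frame: x ahead of the robot, y to its left, z up, the work surface at z = 0. Lengths are in m, angles in rad, forces in N, time in s.
With the tool pointing down it reaches from about 0.4 to 0.85 m from the base axis. Payload 10.4 kg.
Tool frame: the origin (TCP) lies on the centre line of the jaws, within the pads' length; the fingertips stand r.tip_extent ahead of it and the grasp point (between the pads) lies 8 mm behind it (r.tip_extent is the distance from the TCP to the fingertips, in m); z points along the fingers, y is the direction in which the jaws open and shut (so a half turn about z gives the same grasp; the last joint's range is limited). The gripper opens to 87 mm and grips with 3 to 60 N. Pads are 19 mm wide; open, the fingers measure 117 mm over their backs; the gripper's body (75 mm by 190 mm) begins 51 mm behind the grasp point.
Start: joints at [-1.318, 0.332, -0.065, 1.46, 0.022, 1.35, -0.088], TCP at [0.17, 0.601, 0.234] pointing down, gripper open.
Joint ranges: [-2.6, 2.6], [-0.5, 2.12], [-1.47, 1.34], [0.16, 2.42], [-1.27, 4.41], [0.06, 2.06], [-2.6, 2.6]. Speed limits (rad/s): [2.22, 2.22, 2.79, 2.79, 3.14, 3.14, 3.14].

INTERFACE

Orientations are given as a unit quaternion [x, y, z, w].
In Python, from bench import r gives the robot as it stands.
- The arm moves only by the shell command python3 -m jog 'ROWS' [FORCE]. ROWS is JSON, a list of rows, each a list of 7 numbers: the shift along the tool's x, y, z in cm, then the turn, a rotation vector about the tool's x, y, z in rad, then the opening, from -1 (shut) to 1 (fully open). In form: [[tx, ty, tz, wx, wy, wz, jaw], ...]. A call has 1 to 20 rows; each row shifts and turns the commanded pose from where the row before left it, along the tool's axes as they then stand; what a row does not reach is not made up. A row lasts 1/8 s, in which the tool goes at most 62.5 mm and 10.7 degrees, less where a joint would pass 70% of its speed; a pose out of reach is approached as far as the arm can. A call with a gripper value outside its range is refused whole. The fingers move at their own pace and stop on an object; FORCE is the grip in N (left out, the last holds). Time passes only in rows, so rows that do not move let the fingers close. It gives the time, the measured TCP pose, the force and the opening at its end, in the units of the state.
- r.read_state(): the state, without advancing time (a new reading comes with each control period).
- r.camera(name): name is "scene" or "top" or "wrist"; returns a dict with "frame" (400x640x3 uint8, red, green, blue), "fx", "fy", "cx", "cy" (pixels), "k1" (the pictures are not rectified: a ray, as slopes to the right and down, at radius r is drawn at 1 + k1 r^2 times it, then the intrinsics apply), "camera_from_world" (4x4, takes a point from world to camera coordinates). Camera axes: x right, y down, z forward; pixel columns grow to the right and rows downward; lengths in m; the calibration is good to about 2 mm. A picture is of the moment at which its call begins. There is no depth.
- r.close_job(): hands the job in, once; it reports no verdict.
Trained networks look in a picture, given as the dict that the camera call returned (one of the last four; its "shot" number tells which), for a name from the list of things; names that differ only in an ending like _2 or _b are one class to them, and where a whole thing is asked for, a point or a joint stands for the part that bears it (a point fixed in the world has none). Each returns a list of dicts, best first, with "score" (0 to 1); they miss things now and then, are a little off and sometimes report something else, mostly with a low value. They report only what shows in the picture. A call takes as long as a camera call. They do not tell look-alikes from the thing itself.
- r.search_frame(picture, thing): "rect" ([left, top, right, bottom] in pixels, round what is visible of it).
The state is a dict: "time": time; "joint_positions": joint angles; "joint_vel": joint speeds; "joint_torque": joint torques, N m; "ee_pos": TCP position; "eef_rot": TCP orientation; "ft_force": force on the tool from outside, world axes, zero at the start; "torque": the same for the moment, N m; "width": finger opening in m.
Only numpy, scipy, OpenCV 4.12 (cv2) and the standard library are available. Lean on these libraries where they do the work, as an engineer would, in place of code of your own. Each camera call takes 0.05 s, during which the arm holds its last target.

TASK

The steel housing in the drill jig has just been bored from one end: throw the toggle clamp's handle fully back to open it, then lift the housing out. Hold it up to the inspection camera, slotted side up and tilted to match the camera's slant, so that the lens looks straight into the bore, centred and about 80 mm away. Finish while still holding it there, without touching the camera or its stand and leaving the loupe, the brush and the second housing that lies loose on the table alone.

Things in the scene. Friction and masses are not known exactly. Their poses are not given: they have to be found in the camera images.
- jig: drill jig, fixed: aluminium plate 80 mm (x) by 205 mm (y), top 15 mm over the table. Origin on the table below the housing, y along the housing, z up. Rests at y = -30 and 30 mm carry the housing's underside 30 mm over the table; four 8 mm pins at x = -14 and 14 mm beside the rests (tops at 43 mm) leave it 1 mm play; bush plate across its -y end (top 55 mm), toggle clamp behind its +y end
- clamp_handle (a joint): handle of the toggle clamp, rad: 0 = clamped, handle upright, clamp arm down over the housing; 1.1 = end of travel, handle thrown back to the jig's +y, away from the housing. The arm follows it and, with the handle fully back, stands clear of the housing and the room above. Friction keeps it where it is left; about 4 N at the grip moves it
- clamp_grip (a point): on the axis of the handle's round black grip, 85 mm from its pivot (135 mm over the table when clamped). The grip is 18 mm thick and ends 25 mm beyond this point. Site z: along the handle, outwards; x: across the jig
- clamp_pivot (a point): the handle's pivot, fixed on the jig at its y = 100 mm, 50 mm over the table; the handle turns about the jig's x axis
- housing: the job: steel housing bar 18 mm (x) by 90 mm (y) by 17 mm (z), 0.1 to 0.25 kg, evenly heavy, lying level in the jig. Origin: centre of its underside; z out of the slotted top, y along it; the bored end is -y, at the bush plate (the slotted face has a small round hole near it). Beside its middle, between the pins, fingers have free room down to the jig's plate
- bore_end (a point): mouth of the bore: the centre of the housing's -y end face, 8.5 mm above its underside; same axes as the housing. The bore is 7 mm wide and runs along the housing's y.
- camera_stand: the camera's stand, fixed. Origin on the table right below the lens; at yaw 0 the camera faces the robot (looks to -x). Its grey foot, 105 x 90 mm, 16 mm high, is centred at x = 105 mm and carries a steel post 16 mm thick and 350 mm high at x = 140 mm
- camera_head: camera: origin at the centre of the lens's front glass, 250 mm over the table. It looks along its own -x, which slants down 25 degrees (0.436 rad) from level; y across, z up at right angles to the line of sight. Black ring light, 68 mm across, round the 35 mm lens; aluminium body 40 x 40 mm behind it, 105 mm long in all
- blank: a second housing bar of the same shape, not yet bored from its end, lying loose on the table to the right of the jig: leave it alone.
- loupe: black eye loupe, a cone-topped cup 34 mm thick and 30 mm high, standing beyond the jig: leave it alone
- chip_brush: flat wooden brush, 142 mm long, lying on the near left of the table: leave it alone.
Things that resemble listed ones, but are neither listed nor needed, are in the scene too. What is shaped like the housing but green or pink is not meant.

How it is judged:
By the outcome, as a careful person would: the job done as asked, in the order asked, and still so for the second after the job is handed in, while the arm keeps its last pose, push and grip.
It also fails if it takes over 45 s, if anything falls off the work surface, if the arm or the gripper's body presses on something with over 40 N, if the wrist force passes 120 N, or if a joint passes its speed limit or range.

## Working session

There is one attempt and no reset: what is moved stays moved. The work goes in short steps, Python scripts to look and compute and a shell command to move; the robot and the scene stay as the last step left them, time stands still between calls to the robot, and variables do not carry over. Pictures are saved under pics/ and viewed, and the job is handed in when it is done.

```bash
ls; mkdir -p pics; python3 - <<'E'
from bench import r
import cv2
print(r.read_state(), r.tip_extent)
for n in ["scene","top","wrist"]:
    c=r.camera(n); cv2.imwrite(f"pics/{n}0.png",c["frame"][:,:,::-1])
    print(n,c["fx"],c["cx"],c["cy"],c["k1"],c["camera_from_world"])
    for t in ["jig","clamp_grip","housing","camera_stand","camera_head","loupe","chip_brush"]:
        print(t,[(round(d["score"],2),[round(x) for x in d["rect"]]) for d in r.search_frame(c,t)][:4])
E
```

```text
pics
{'time': 0.0, 'joint_positions': array([-1.31759704,  0.33287795, -0.06469687,  1.46095121,  0.02158364,
        1.3499224 , -0.0884738 ]), 'joint_vel': array([ 4.71722841e-05, -4.32077647e-05, -1.35325422e-03,  5.52559890e-04,
        7.95313520e-04,  1.23491506e-03,  4.98106935e-04]), 'joint_torque': array([-2.75783659e-04, -6.23248529e+01,  2.47785717e-02, -3.89922881e+01,
       -6.12023799e-02,  3.93768889e-02,  1.69224568e-04]), 'ee_pos': array([0.17009525, 0.60100831, 0.23274541]), 'eef_rot': array([ 1.37442736e-01,  9.90509444e-01, -7.28347474e-04, -7.36486072e-05]), 'ft_force': array([0.15695193, 0.12152854, 0.43826357]), 'torque': array([ 0.01766046,  0.03246452, -0.03450981]), 'width': 0.08690650725131271} 0.011
scene 470.9582520470894 315.87171152555584 201.65418222115628 -0.00851958908376159 [[ 0.42462146 -0.90516871 -0.01913697 -0.21623808]
 [-0.70438725 -0.31700626 -0.63509497  0.48699764]
 [ 0.56880156  0.28315479 -0.77219696  1.00072969]
 [ 0.          0.          0.          1.        ]]
jig [(0.82, [255, 185, 332, 267])]
clamp_grip [(0.72, [270, 186, 279, 212]
[... 692 characters left out ...]
ousing [(0.75, [380, 231, 409, 243]), (0.69, [276, 256, 304, 272]), (0.55, [300, 212, 323, 219]), (0.46, [313, 151, 330, 184])]
camera_stand [(0.87, [373, 55, 415, 134])]
camera_head [(0.74, [387, 84, 409, 120])]
loupe []
chip_brush [(0.51, [227, 261, 272, 280])]
wrist 294.7359041204146 319.7716267974002 200.20207841714046 0.011498905205020235 [[ 2.71410444e-01  9.62463400e-01  7.57486508e-04 -6.24772401e-01]
 [ 9.31138232e-01 -2.62775881e-01  2.52844674e-01 -3.12929551e-02]
 [ 2.43552794e-01 -6.79193607e-02 -9.67506588e-01  3.88635385e-01]
 [ 0.00000000e+00  0.00000000e+00  0.00000000e+00  1.00000000e+00]]
jig []
clamp_grip []
housing []
camera_stand []
camera_head []
loupe []
chip_brush []
```

View pics/scene0.png

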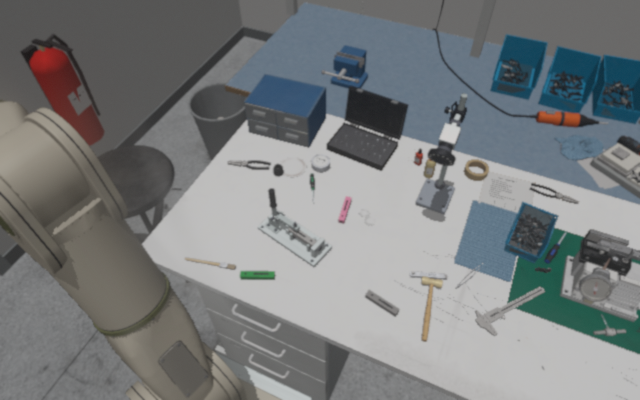

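View pics/top0.png

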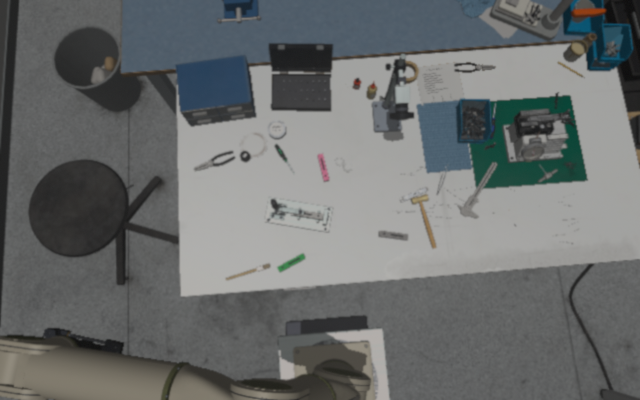

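```bash
python3 - <<'E'
import cv2
a=cv2.imread("pics/scene0.png");cv2.imwrite("pics/s1.png",cv2.resize(a[150:300,190:390],None,fx=4,fy=4,interpolation=cv2.INTER_CUBIC))
a=cv2.imread("pics/top0.png");cv2.imwrite("pics/t1.png",cv2.resize(a[140:290,220:420],None,fx=4,fy=4,interpolation=cv2.INTER_CUBIC))
E
```

```text
(no output)
```

View pics/s1.png

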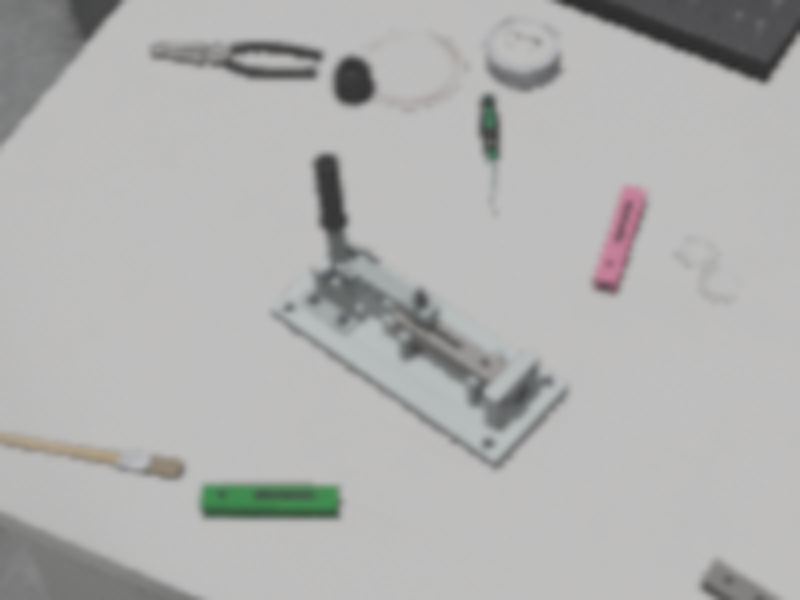

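View pics/t1.png

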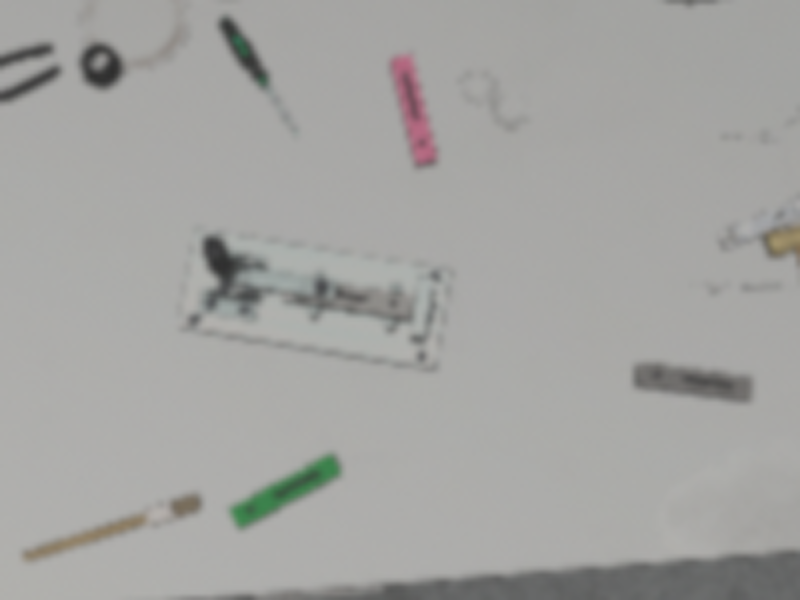

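```bash
cat > h.py <<'E'
import numpy as np, cv2
from bench import r
from scipy.spatial.transform import Rotation as R
from scipy.optimize import least_squares
def K(c): return np.array([[c["fx"],0,c["cx"]],[0,c["fy"],c["cy"]],[0,0,1.]])
def D(c): return np.array([c["k1"],0,0,0,0])
def proj(c,P):
    M=c["camera_from_world"]; return cv2.projectPoints(np.atleast_2d(np.asarray(P,float)),cv2.Rodrigues(M[:3,:3])[0],M[:3,3],K(c),D(c))[0][:,0]
def ray(c,p):
    M=c["camera_from_world"]; u=cv2.undistortPoints(np.array([[p]],float),K(c),D(c))[0,0]
    d=M[:3,:3].T@np.array([u[0],u[1],1]); return -M[:3,:3].T@M[:3,3], d/np.linalg.norm(d)
def onz(c,p,z):
    o,d=ray(c,p); return o+d*(z-o[2])/d[2]
def tri(obs):
    A=np.zeros((3,3));b=np.zeros(3);L=[]
    for c,p in obs:
        o,d=ray(c,p);Q=np.eye(3)-np.outer(d,d);A+=Q;b+=Q@o;L.append((o,d))
    X=np.linalg.solve(A,b); return X,[np.linalg.norm((np.eye(3)-np.outer(d,d))@(X-o))*1e3 for o,d in L]
def toolmove(pos,rot):
    """total tool-frame shift (cm) for target & rotvec from present"""
    s=r.read_state();R0=R.from_quat(s["eef_rot"])
    return R0.inv().apply(np.asarray(pos)-s["ee_pos"])*100,(R0.inv()*rot).as_rotvec()
E
python3 - <<'E'
from h import *
import pickle
t=r.camera("top");s=r.camera("scene");pickle.dump((t,s),open("ts.pkl","wb"))
C=[onz(t,p,.015)[:2] for p in [(268.75,197.5),(332.5,207.5),(329,232.5),(266,222)]]
print(np.round(C,4)); 
C2=[onz(s,p,.015)[:2] for p in [(190+272/4,150+312/4),(190+497/4,150+465/4),(190+568/4,150+385/4)]]
print(np.round(C2,4))
# grip top
print(tri([(t,(220+213/4,140+245/4)),(s,(190+326/4,150+160/4))]))
a=t["frame"][40:150,340:450,::-1];cv2.imwrite("pics/t2.png",cv2.resize(a,None,fx=5,fy=5,interpolation=cv2.INTER_CUBIC))
a=s["frame"][80:230,390:510,::-1];cv2.imwrite("pics/s2.png",cv2.resize(a,None,fx=4,fy=4,interpolation=cv2.INTER_CUBIC))
E
```

```text
[[ 0.5759  0.1607]
 [ 0.5277 -0.0375]
 [ 0.4496 -0.0198]
 [ 0.4983  0.1739]]
[[ 0.4954  0.1724]
 [ 0.4479 -0.0244]
 [ 0.5249 -0.0413]]
(array([0.53368616, 0.13619886, 0.15436918]), [np.float64(0.5796760063225772), np.float64(0.5796760063226412)])
```

View pics/t2.png

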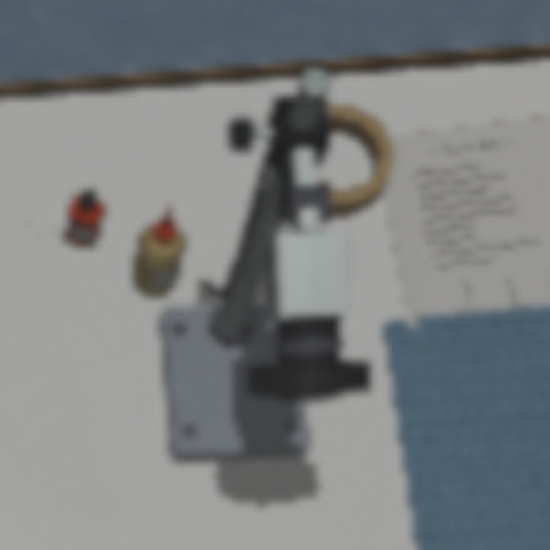

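View pics/s2.png

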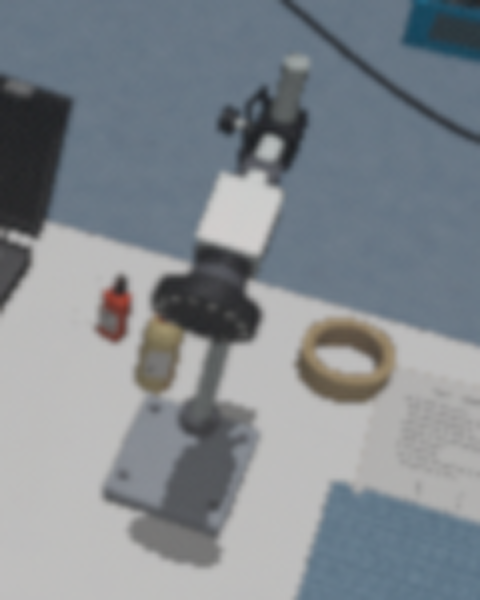

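```bash
python3 -m jog '[[-3.93,-3.48,-0.5,0,0,0,1],[-3.93,-3.48,-0.5,0,0,0,1],[-3.93,-3.48,-0.5,0,0,0,1],[-3.93,-3.48,-0.5,0,0,0,1],[-3.93,-3.48,-0.5,0,0,0,1],[-3.93,-3.48,-0.5,0,0,0,1],[-3.93,-3.48,-0.5,0,0,0,1],[-3.93,-3.48,-0.5,0,0,0,1],[-3.93,-3.48,-0.5,0,0,0,1],[-3.93,-3.48,-0.5,0,0,0,1],[-3.93,-3.48,-0.5,0,0,0,1],[-3.93,-3.48,-0.5,0,0,0,1]]'
python3 -m jog '[[0,0,0,0,0,0.17,-1],[0,0,0,0,0,0.17,-1],[0,0,0,0,0,0.17,-1],[0,0,0,0,0,0.17,-1],[0,0,0,0,0,0.17,-1],[0,0,0,0,0,0.17,-1],[0,0,0,0,0,0.17,-1],[0,0,0,0,0,0.17,-1],[0,0,0,0,0,0.17,-1],[0,0,0,0,0,0,-1]]'
python3 - <<'E'
from h import *
import pickle
w=r.camera("wrist");pickle.dump(w,open("w1.pkl","wb"))
cv2.imwrite("pics/w1.png",w["frame"][:,:,::-1])
print(r.read_state()["joint_positions"],r.read_state()["ee_pos"],r.read_state()["eef_rot"],r.read_state()["width"],r.read_state()["time"])
t,s=pickle.load(open("ts.pkl","rb"))
T=[((-52.5-0,0),0)]
ft={'lb':(157.5,-45),}
# camera yaw 0: looks to -x; left(+y) corners
pts=np.array([[.1575,.045,.016],[.0525,.045,.016],[.0525,-.045,.016]])
ot=np.array([(373,102.4),(374.4,131.4),(401.6,132)])
ptss=np.array([[.1575,.045,.016],[.0525,.045,.016],[.0525,-.045,.016],[.1575,-.045,.016]])
os_=np.array([(427,178),(416.25,203),(443.75,213.75),(455,188)])
def W(p,P): 
    c,s_=np.cos(p[2]),np.sin(p[2]); return np.c_[c*P[:,0]-s_*P[:,1]+p[0],s_*P[:,0]+c*P[:,1]+p[1],P[:,2]]
f=lambda p: np.r_[(proj(t,W(p,pts))-ot).ravel(),(proj(s,W(p,ptss))-os_).ravel()]
o=least_squares(f,[.7,-.15,0]);print(o.x,o.fun.round(1))
cy=W(o.x,np.array([[0,0,.25],[.14,0,.35],[.14,0,.016]]))
print(cy,proj(t,cy),proj(s,cy))
E
```

```text
time: 2.8
ee_pos: [0.511, 0.0697, 0.294]
eef_rot: [0.137, 0.991, 0.0, 0.0]
ft_force: [1.5, 0.2, -0.2]
width: 0.0872
time: 4.05
ee_pos: [0.5102, 0.0712, 0.2937]
eef_rot: [0.785, 0.62, 0.0, -0.0]
ft_force: [-0.5, 0.1, 0.5]
width: 0.0017
[-0.71843492  0.0477035   0.51439876  1.67745435 -0.02391732  1.4224447
 -0.4322187 ] [0.5102374  0.07116781 0.29362662] [ 7.83955146e-01  6.20817453e-01  1.31072258e-04 -4.08570946e-05] 0.0011278554833604832 4.1
[ 0.70953492 -0.2387581  -0.05331194] [ 0.3 -0.2  0.5  1.   0.9 -0.3 -0.3  0.1 -1.9 -1.1  0.5 -0.6  0.6  0.4]
[[ 0.70953492 -0.2387581   0.25      ]
 [ 0.84933601 -0.24621824  0.35      ]
 [ 0.84933601 -0.24621824  0.016     ]] [[401.55675433 121.60246761]
 [404.35942034  57.97304722]
 [387.17428335 106.81448652]] [[437.8427552  162.19760851]
 [464.1449713   96.59275349]
 [439.09229844 187.0906378 ]]
```

View pics/w1.png

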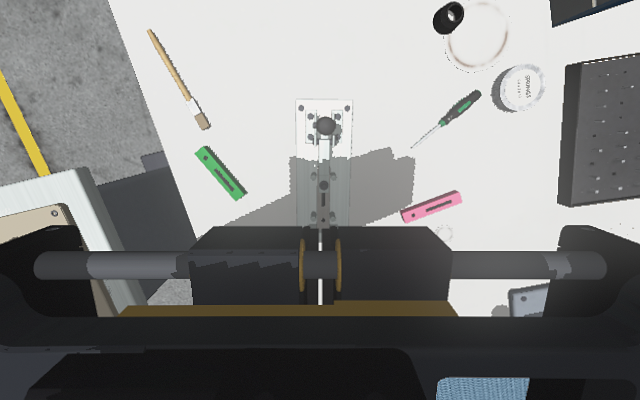

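```bash
python3 -m jog '[[-4.5,0,0,0,0,0,-1],[-4.5,0,0,0,0,0,-1],[0,0,0,0,0,0,-1]]'
python3 - <<'E'
from h import *
import pickle
w0=pickle.load(open("w1.pkl","rb"))
w=r.camera("wrist");pickle.dump(w,open("w2.pkl","wb"))
cv2.imwrite("pics/w1c.png",cv2.resize(w0["frame"][90:240,270:380,::-1],None,fx=4,fy=4,interpolation=cv2.INTER_CUBIC))
cv2.imwrite("pics/w2c.png",cv2.resize(w["frame"][20:240,270:380,::-1],None,fx=2.7,fy=2.7,interpolation=cv2.INTER_CUBIC))
cv2.imwrite("pics/w2.png",w["frame"][:,:,::-1])
E
```

```text
time: 4.47
ee_pos: [0.4888, -0.02, 0.294]
eef_rot: [0.786, 0.619, 0.001, 0.0]
ft_force: [0.4, 1.0, -0.1]
width: 0.0006
```

View pics/w1c.png

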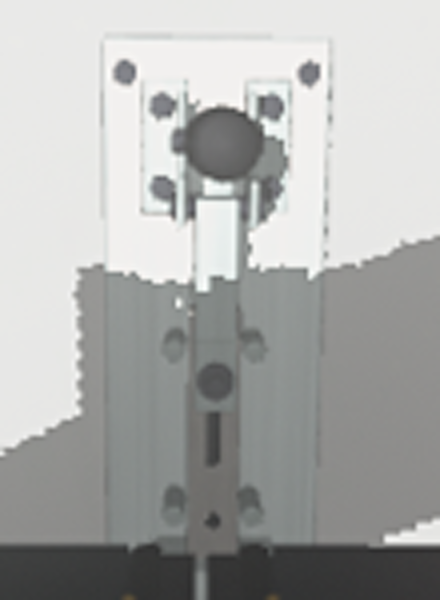

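View pics/w2.png

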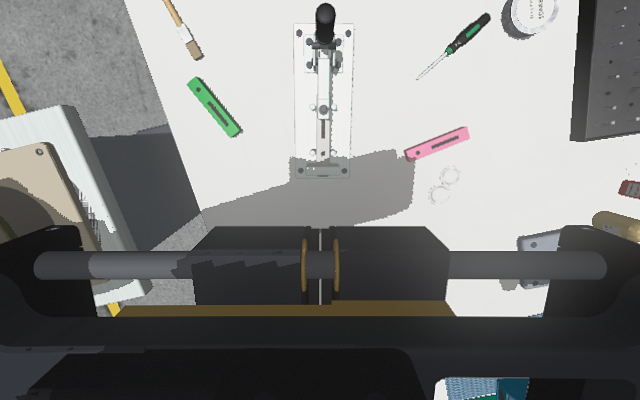

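View pics/w2c.png

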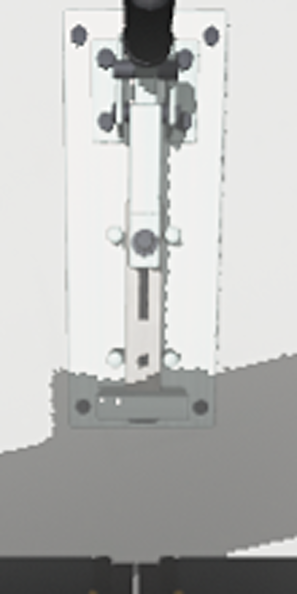

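```bash
python3 - <<'E'
from h import *
import pickle
w1=pickle.load(open("w1.pkl","rb"));w2=pickle.load(open("w2.pkl","rb"));t,s=pickle.load(open("ts.pkl","rb"))
a=lambda L,k,ox,oy:np.array(L,float)/k+[ox,oy]
o1=a([(105,38),(329,40)],4,270,90)
o2=a([(64,10),(228,12),(70,428),(215,428),(115,234),(174,234),(115,359),(172,359)],2.7,270,20)
def W(p,P):
    P=np.array(P,float);c,s_=np.cos(p[2]),np.sin(p[2]); return np.c_[c*P[:,0]-s_*P[:,1]+p[0],s_*P[:,0]+c*P[:,1]+p[1],P[:,2]]
def model(p):
    b,e=p[3],p[3]+.205;z=.015
    # image left = -x jig? 
    return [(-.04,e,z),(.04,e,z)],[(-.04,e,z),(.04,e,z),(-.04,b,z),(.04,b,z),(-.014,.03,.043),(.014,.03,.043),(-.014,-.03,.043),(.014,-.03,.043)]
def f(p):
    A,B=model(p);return np.r_[(proj(w1,W(p,A))-o1).ravel(),(proj(w2,W(p,B))-o2).ravel()]
o=least_squares(f,[.5,.05,-.235,-.07]);p=o.x;print(p,o.fun.round(1).reshape(-1,2).tolist())
for n,P in dict(pivot=(0,.1,.05),griptop=(0,.1,.16),grip=(0,.1,.135),boreend_top=(0,-.045,.047),yend=(0,.045,.047)).items():
    q=W(p,[P]);print(n,q[0].round(4),*[proj(c,q)[0].round(1) for c in (w1,w2,t,s)])
np.save("jig.npy",p)
E
```

```text
[ 0.50789713  0.03668433 -0.24112123 -0.07102019] [[-0.8, -0.1], [1.1, -0.1], [-0.5, -0.3], [0.3, -0.6], [-0.3, 0.6], [0.1, 0.8], [0.2, -0.2], [-0.1, -0.1], [0.2, 0.1], [-0.2, 0.2]]
pivot [0.5318 0.1338 0.05  ] [324.5 125.3] [324.1  45.7] [277.2 208.4] [275.2 215.5]
griptop [0.5318 0.1338 0.16  ] [326.3 126. ] [326.1  12.6] [274.1 201.3] [271.5 189.4]
grip [0.5318 0.1338 0.135 ] [325.8 125.8] [325.5  22.4] [274.9 203. ] [272.4 195.7]
boreend_top [ 0.4972 -0.007   0.047 ] [323.2 229.9] [323.1 164.6] [323.8 216.1] [316.  242.9]
yend [0.5186 0.0804 0.047 ] [323.9 167.2] [323.7  94. ] [294.9 211.4] [290.3 226. ]
```

```bash
cat >> h.py <<'E'
def jigc(P):
    p=np.load("jig.npy");c,s_=np.cos(p[2]),np.sin(p[2]);d=np.asarray(P)-[p[0],p[1],0]
    return np.array([c*d[0]+s_*d[1],-s_*d[0]+c*d[1],d[2]])
E
python3 - <<'E'
from h import *
import pickle
w1=pickle.load(open("w1.pkl","rb"));w2=pickle.load(open("w2.pkl","rb"))
X,e=tri([(w1,(323.25,220)),(w2,(323,153))]);print(jigc(X),e)
s=r.read_state();print(jigc(s["ee_pos"]))
p=np.load("jig.npy");c,s_=np.cos(p[2]),np.sin(p[2])
tgt=np.array([p[0]-s_*.070,p[1]+c*.070,.131])
m=np.column_stack([[c,s_,0],[-s_,c,0],[0,0,1]])
Rt=R.from_matrix(np.column_stack([m[:,1],m[:,0],[0,0,-1]]))
print(toolmove(tgt,Rt))
E
```

```text
[-0.0002354  -0.02921123  0.04981276] [np.float64(0.09016417005530107), np.float64(0.09016417005535038)]
[-0.0052623  -0.05714343  0.29385281]
(array([12.69338782,  0.60400048, 16.29892317]), array([ 0.00048989, -0.00105205,  0.00675005]))
```

```bash
python3 -m jog '[[3.2,0.15,0,0,0,0.007,-1],[3.2,0.15,0,0,0,0,-1],[3.2,0.15,2.3,0,0,0,-1],[3.1,0.15,3,0,0,0,-1],[0,0,4,0,0,0,-1],[0,0,4,0,0,0,-1],[0,0,3,0,0,0,-1],[0,0,0,0,0,0,-1]]'
python3 - <<'E'
from h import *
s=r.read_state();print(jigc(s["ee_pos"]))
w=r.camera("wrist");cv2.imwrite("pics/w3.png",w["frame"][:,:,::-1])
E
```

```text
time: 5.52
ee_pos: [0.5238, 0.1065, 0.1285]
eef_rot: [0.786, 0.618, -0.002, -0.001]
ft_force: [-0.9, 0.5, 1.0]
width: 0.0004
[-0.00122798  0.07155022  0.12849843]
```

View pics/w3.png

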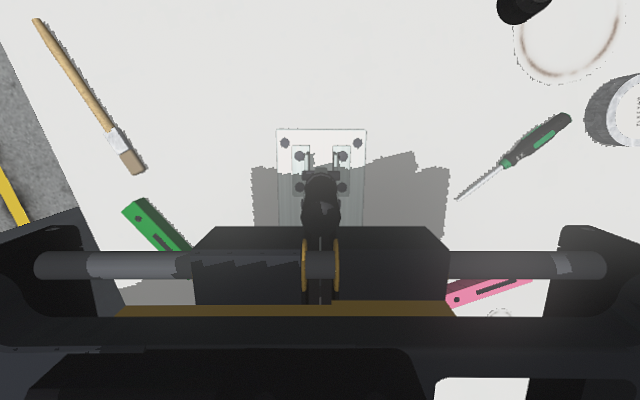

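```bash
python3 -m jog '[[1,0,0,0,0,0,-1],[1,0,0,0,0,0,-1],[1.1,0,0,0,0,0,-1],[1,0,0.2,0,0,0,-1],[1,0,0.4,0,0,0,-1],[0.85,0,0.5,0,0,0,-1],[0.85,0,0.65,0,0,0,-1],[0.55,0,0.55,0,0,0,-1],[0,0,0,0,0,0,-1]]'
python3 -m jog '[[0.4,0,0.5,0,0,0,-1],[0,0,0,0,0,0,-1]]'
python3 - <<'E'
from h import *
s=r.read_state();print(jigc(s["ee_pos"]))
w=r.camera("scene");cv2.imwrite("pics/s4.png",cv2.resize(w["frame"][150:300,190:390,::-1],None,fx=4,fy=4,interpolation=cv2.INTER_CUBIC))
E
```

```text
time: 6.7
ee_pos: [0.5429, 0.1778, 0.1072]
eef_rot: [0.787, 0.617, 0.0, -0.0]
ft_force: [-0.1, -0.4, 0.5]
width: 0.0005
time: 6.95
ee_pos: [0.5437, 0.1813, 0.1022]
eef_rot: [0.787, 0.617, -0.0, -0.0]
ft_force: [-1.2, 0.1, 0.8]
width: 0.0006
[0.00029101 0.14895522 0.10221834]
```

View pics/s4.png

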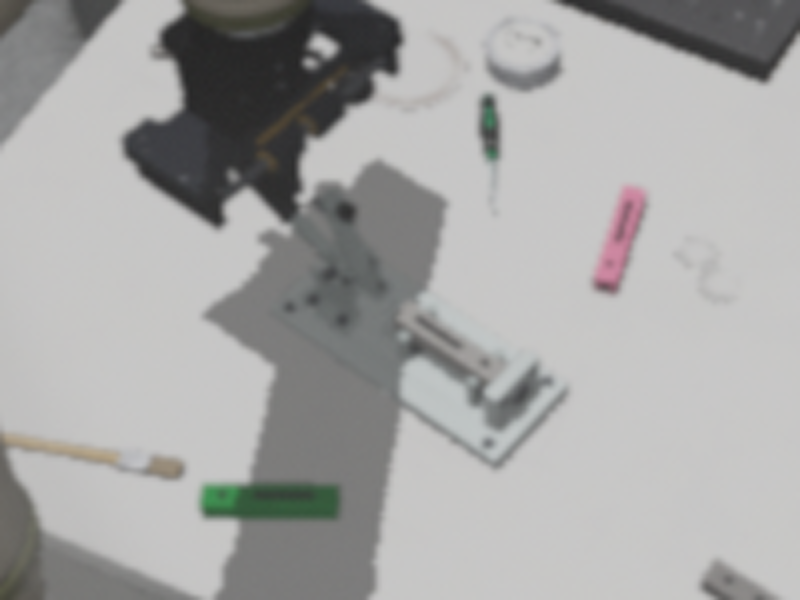

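```bash
python3 -m jog '[[0.25,0,0.35,0,0,0,-1],[0,0,0,0,0,0,-1]]'; python3 -m jog '[[0.2,0,0.3,0,0,0,-1],[0,0,0,0,0,0,-1]]'
```

```text
time: 7.25
ee_pos: [0.5443, 0.1826, 0.0997]
eef_rot: [0.787, 0.616, -0.0, -0.0]
ft_force: [-5.3, -3.4, 13.0]
width: 0.0005
time: 7.5
ee_pos: [0.5447, 0.1831, 0.0986]
eef_rot: [0.788, 0.616, -0.001, -0.0]
ft_force: [-16.4, -11.6, 36.2]
width: 0.0008
```

```bash
python3 -m jog '[[-0.3,0,-0.6,0,0,0,-1],[-1,0,-4,0,0,0,-1],[-2,0,-5,0,0,0,-1],[-3,0,-5,0,0,0,-1],[-4,0,-3,0,0,0,-1],[-5,0,0,0,0,0,-1],[-5,0,0,0,0,0,1],[0,0,0,0,0,0,1]]'
python3 - <<'E'
from h import *
import pickle
s=r.read_state();print(jigc(s["ee_pos"]),s["joint_positions"])
w=r.camera("wrist");cv2.imwrite("pics/w5.png",w["frame"][:,:,::-1]);pickle.dump(w,open("w5.pkl","wb"))
M=w["camera_from_world"];print(R.from_quat(s["eef_rot"]).inv().apply(-M[:3,:3].T@M[:3,3]-s["ee_pos"]))
c=r.camera("scene");cv2.imwrite("pics/s5.png",cv2.resize(c["frame"][150:300,190:390,::-1],None,fx=4,fy=4,interpolation=cv2.INTER_CUBIC))
E
```

```text
time: 8.5
ee_pos: [0.4956, -0.0158, 0.2722]
eef_rot: [0.789, 0.614, 0.0, -0.0]
ft_force: [0.3, 0.8, -0.6]
width: 0.0132
[ 0.00056468 -0.0539194   0.27218201] [-0.64471401  0.00210953  0.59321908  1.76158145 -0.00182744  1.3777814
 -0.29938973]
[ 0.06818008  0.00021267 -0.1508188 ]
```

View pics/w5.png

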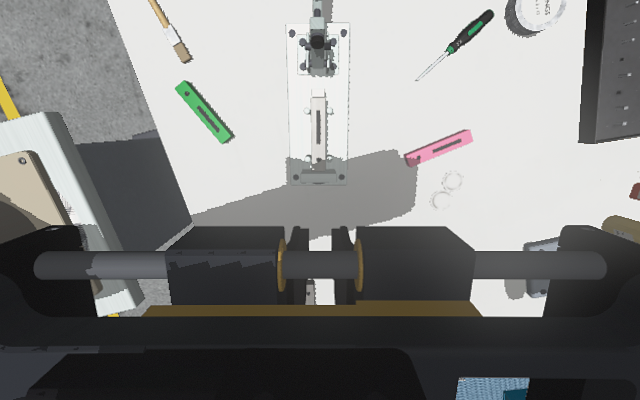

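View pics/s5.png

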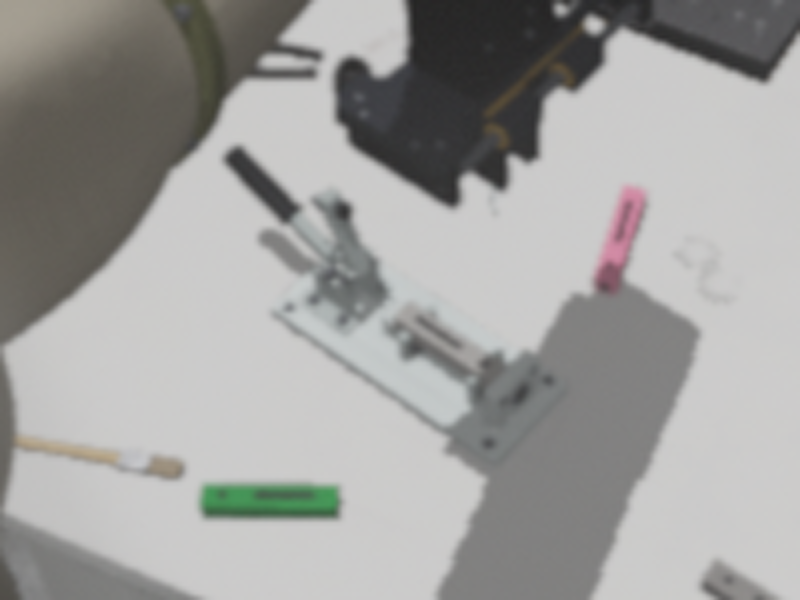

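```bash
python3 - <<'E'
from h import *
import pickle
t,s=pickle.load(open("ts.pkl","rb"));w=pickle.load(open("w5.pkl","rb"))
p=np.load("jig.npy");c,s_=np.cos(p[2]),np.sin(p[2])
J=lambda P:np.array([c*P[0]-s_*P[1]+p[0],s_*P[0]+c*P[1]+p[1],P[2]])
for th in(.9,1,1.1,1.2): print(th,proj(s,J((0,.1+.11*np.sin(th),.05+.11*np.cos(th)))))
cv2.imwrite("pics/w5c.png",cv2.resize(w["frame"][80:190,280:360,::-1],None,fx=5,fy=5,interpolation=cv2.INTER_CUBIC))
print([(jigc(0*np.zeros(3)+J(P)).round(3)[:2],((proj(w,J(P))[0]-[280,80])*5).round()) for P in [(-.009,.045,.047),(.009,.045,.047),(-.009,-.045,.047),(.009,-.045,.047)]])
m=np.column_stack([[c,s_,0],[-s_,c,0],[0,0,1]])
Rt=R.from_matrix(np.column_stack([m[:,1],m[:,0],[0,0,-1]]))
print(toolmove(J((0,0,.032)),Rt))
E
```

```text
0.9 [[249.62153752 184.72920285]]
1 [[248.36312059 185.8125144 ]]
1.1 [[247.39089599 187.17595649]]
1.2 [[246.70827283 188.7998357 ]]
[(array([-0.009,  0.045]), array([155.,  86.])), (array([0.009, 0.045]), array([229.,  86.])), (array([-0.009, -0.045]), array([160., 456.])), (array([ 0.009, -0.045]), array([230., 456.]))]
(array([ 4.95443001, -0.02460055, 23.99068082]), array([-0.00021672, -0.0007564 , -0.00137701]))
```

View pics/w5c.png

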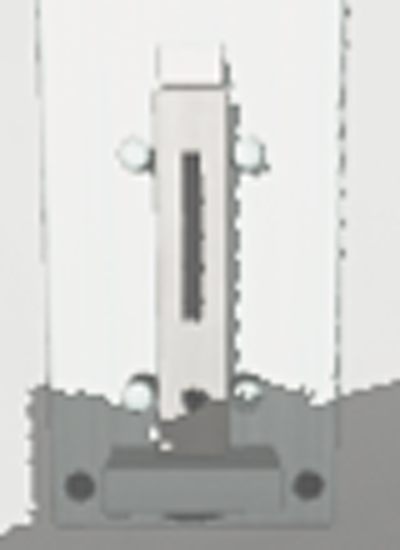

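```bash
python3 -m jog '[[2.5,0,3,0,0,0,1],[2.5,0,3,0,0,0,1],[0,0,4,0,0,0,1],[0,0,4,0,0,0,1],[0,0,4,0,0,0,1],[0,0,0,0,0,0,1],[0,0,0,0,0,0,1]]'
python3 - <<'E'
from h import *
p=np.load("jig.npy");c,s_=np.cos(p[2]),np.sin(p[2])
J=lambda P:np.array([c*P[0]-s_*P[1]+p[0],s_*P[0]+c*P[1]+p[1],P[2]])
m=np.column_stack([[c,s_,0],[-s_,c,0],[0,0,1]])
Rt=R.from_matrix(np.column_stack([m[:,1],m[:,0],[0,0,-1]]))
print(toolmove(J((0,0,.032)),Rt))
E
```

```text
time: 9.48
ee_pos: [0.5091, 0.0374, 0.0932]
eef_rot: [0.787, 0.617, 0.0, 0.0]
ft_force: [0.1, -0.8, -0.3]
width: 0.0851
(array([-0.09861142, -0.10357673,  6.11863669]), array([ 8.77609435e-04, -4.50618580e-04,  3.42797510e-05]))
```

```bash
python3 -m jog '[[-0.1,-0.1,2,0,0,0,1],[0,0,2,0,0,0,1],[0,0,1.5,0,0,0,1],[0,0,0.6,0,0,0,1],[0,0,0,0,0,0,1]]'; python3 -m jog '[[0,0,0,0,0,0,-1],[0,0,0,0,0,0,-1],[0,0,0,0,0,0,-1],[0,0,0,0,0,0,-1],[0,0,0,0,0,0,-1],[0,0,0,0,0,0,-1],[0,0,0,0,0,0,-1],[0,0,0,0,0,0,-1]]' 35
python3 - <<'E'
from h import *
s=r.read_state();print(jigc(s["ee_pos"]),R.from_quat(s["eef_rot"]).as_matrix().round(4))
E
```

```text
time: 10.1
ee_pos: [0.5074, 0.036, 0.0313]
eef_rot: [0.787, 0.617, 0.0, 0.0]
ft_force: [-0.1, 0.0, 0.1]
width: 0.0874
time: 11.1
ee_pos: [0.5071, 0.0359, 0.031]
eef_rot: [0.787, 0.617, -0.0, -0.0]
ft_force: [0.1, -0.1, 0.4]
width: 0.0173
[-0.00061222 -0.00097518  0.03098929] [[ 2.397e-01  9.708e-01 -1.000e-04]
 [ 9.708e-01 -2.397e-01  1.000e-04]
 [ 0.000e+00 -1.000e-04 -1.000e+00]]
```

```bash
python3 -m jog '[[0,0,-0.5,0,0,0,-1],[0,0,-1,0,0,0,-1],[0,0,-2,0,0,0,-1],[0,0,-4,0,0,0,-1],[0,0,-5,0,0,0,-1],[0,0,-5,0,0,0,-1],[0,0,-5,0,0,0,-1],[0,0,-4,0,0,0,-1],[0,0,0,0,0,0,-1]]'
python3 - <<'E'
from h import *
print(toolmove((.5,-.30,.34),R.from_quat(r.read_state()["eef_rot"])))
c=r.camera("scene");cv2.imwrite("pics/s6.png",cv2.resize(c["frame"][100:300,190:390,::-1],None,fx=3,fy=3,interpolation=cv2.INTER_CUBIC))
E
```

```text
time: 12.22
ee_pos: [0.5083, 0.0357, 0.2995]
eef_rot: [0.787, 0.616, 0.003, 0.001]
ft_force: [-0.5, -0.9, -2.6]
width: 0.0176
(array([-32.77407042,   7.27650603,  -4.12346543]), array([0., 0., 0.]))
```

View pics/s6.png

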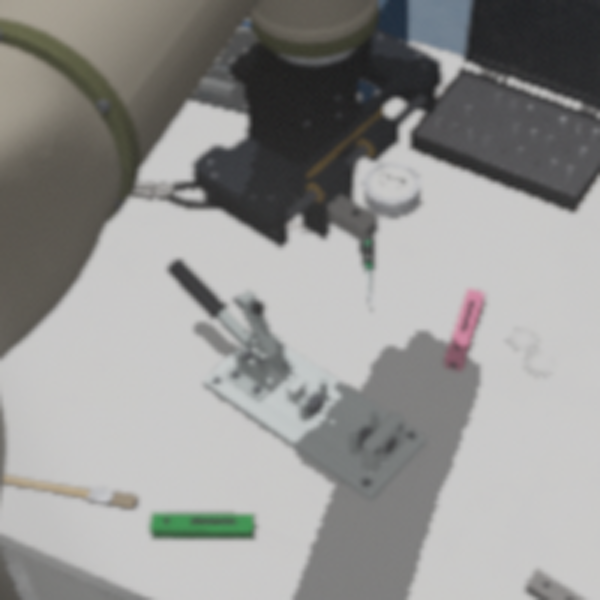

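The housing is out of the jig, held between the fingers (around (350,215)), with its end at the jig's -y side. Next I move to where the wrist camera can see the inspection camera.

```bash
python3 -m jog '[[-4.1,0.9,-0.5,0,0,0,-1],[-4.1,0.9,-0.5,0,0,0,-1],[-4.1,0.9,-0.5,0,0,0,-1],[-4.1,0.9,-0.5,0,0,0,-1],[-4.1,0.9,-0.5,0,0,0,-1],[-4.1,0.9,-0.5,0,0,0,-1],[-4.1,0.9,-0.5,0,0,0,-1],[-4.1,0.9,-0.5,0,0,0,-1],[0,0,0,0,0,0,-1],[0,0,0,0,0,0,-1]]'
python3 - <<'E'
from h import *
import pickle
w=r.camera("wrist");pickle.dump(w,open("w6.pkl","wb"));cv2.imwrite("pics/w6.png",w["frame"][:,:,::-1])
E
```

```text
time: 13.52
ee_pos: [0.4981, -0.2993, 0.3348]
eef_rot: [0.787, 0.616, -0.0, -0.001]
ft_force: [-0.5, 0.9, -2.1]
width: 0.0177
```

View pics/w6.png

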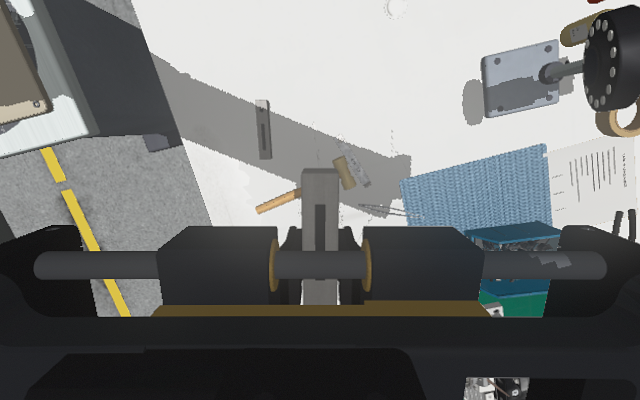

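```bash
python3 -m jog '[[0,4,-1,0,0,0,-1],[0,4,-1,0,0,0,-1],[0,0,0,0,0,0,-1],[0,0,0,0,0,0,-1]]'
python3 - <<'E'
from h import *
import pickle
w=r.camera("wrist");pickle.dump(w,open("w7.pkl","wb"));cv2.imwrite("pics/w7.png",cv2.resize(w["frame"][0:150,390:640,::-1],None,fx=3.2,fy=3.2,interpolation=cv2.INTER_CUBIC))
E
python3 -m jog '[[-4,0,0,0,0,0,-1],[-4,0,0,0,0,0,-1],[0,0,0,0,0,0,-1],[0,0,0,0,0,0,-1]]'
python3 - <<'E'
from h import *
import pickle
w=r.camera("wrist");pickle.dump(w,open("w8.pkl","wb"));cv2.imwrite("pics/w8.png",cv2.resize(w["frame"][0:150,390:640,::-1],None,fx=3.2,fy=3.2,interpolation=cv2.INTER_CUBIC))
E
```

```text
time: 14.08
ee_pos: [0.5758, -0.3184, 0.3555]
eef_rot: [0.787, 0.617, -0.0, -0.0]
ft_force: [-0.2, -0.9, -1.1]
width: 0.0176
time: 14.62
ee_pos: [0.5567, -0.396, 0.3565]
eef_rot: [0.787, 0.617, 0.001, 0.0]
ft_force: [-0.2, 0.8, -1.6]
width: 0.0173
```

View pics/w7.png

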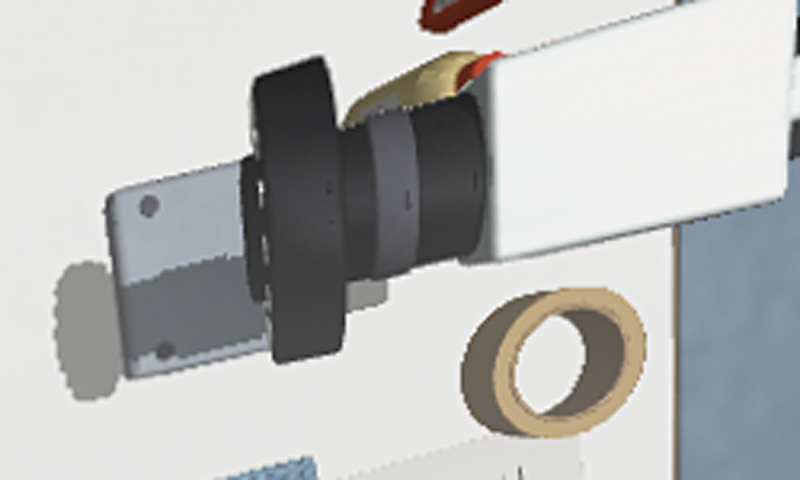

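View pics/w8.png

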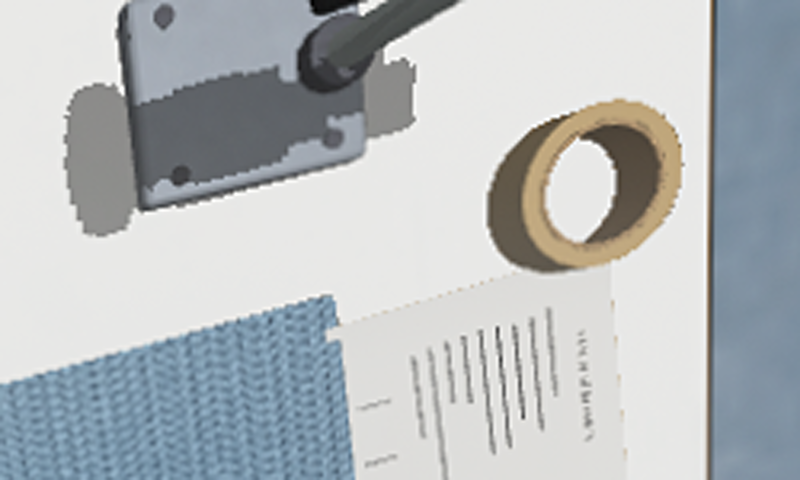

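```bash
python3 - <<'E'
from h import *
import pickle
w6,w7,w8=[pickle.load(open(f"w{i}.pkl","rb")) for i in (6,7,8)];t,s=pickle.load(open("ts.pkl","rb"))
fl,fr,br,bl=(.0525,.045,.016),(.0525,-.045,.016),(.1575,-.045,.016),(.1575,.045,.016)
k=lambda L:np.array(L,float)/3.2+[390,0]
obs=[(w6,[fl,fr,br,bl],np.array([(482,57),(485,117),(559,101),(558,40.)])),
(w7,[fl,fr],k([(107,196),(127,378)])),(w8,[fr,br],k([(140,207),(365,157)])),
(w7,[(0,.0175,.25),(0,-.0175,.25)],k([(243,157),(250,300)]))]
def W(p,P):
    P=np.array(P,float);c,s_=np.cos(p[2]),np.sin(p[2]); return np.c_[c*P[:,0]-s_*P[:,1]+p[0],s_*P[:,0]+c*P[:,1]+p[1],P[:,2]]
f=lambda p,O=obs:np.concatenate([(proj(c,W(p,P))-o).ravel() for c,P,o in O])
for O in (obs,obs[:3]):
    o=least_squares(f,[.71,-.24,-.05],args=(O,));print(o.x,o.fun.round(1).reshape(-1,2).tolist())
    print("lens resid",(proj(w7,W(o.x,[(0,.0175,.25),(0,-.0175,.25)]))-obs[3][2]).round(1).tolist())
    if O is obs: np.save("cam.npy",o.x)
# lens triangulated independent: w7 with scene lens? edge of ring in top
lens=W(o.x,[(0,0,.25)]);print(proj(s,lens),proj(t,lens),proj(w6,lens))
# independent yaw from body edge in w7
E
```

```text
[ 0.71462112 -0.2414057  -0.03128292] [[2.2, -1.4], [3.2, 1.7], [0.4, 2.2], [1.3, -1.8], [0.4, -2.2], [0.8, 1.0], [1.0, 0.4], [0.4, -0.0], [-3.3, -0.4], [-1.9, 1.0]]
lens resid [[-3.3, -0.4], [-1.9, 1.0]]
[ 0.71273789 -0.24167083 -0.02499494] [[0.7, -1.1], [2.2, 1.9], [-0.7, 2.0], [-0.3, -2.0], [-1.0, -1.9], [-0.2, 1.2], [-0.0, 0.7], [-0.7, -0.3]]
lens resid [[-5.8, 0.6], [-4.0, 1.9]]
[[439.37782831 161.68460845]] [[402.46477794 120.43577254]] [[585.85831535  67.39486913]]
```

```bash
python3 - <<'E'
import pickle,cv2,numpy as np
w6=pickle.load(open("w6.pkl","rb"));t,s=pickle.load(open("ts.pkl","rb"))
A=cv2.resize(w6["frame"][0:130,470:640,::-1],None,fx=4,fy=4,interpolation=cv2.INTER_CUBIC)
B=cv2.resize(s["frame"][135:185,415:475,::-1],None,fx=8,fy=8,interpolation=cv2.INTER_CUBIC)
cv2.imwrite("pics/a.png",A);cv2.imwrite("pics/b.png",B)
E
```

```text
(no output)
```

View pics/a.png

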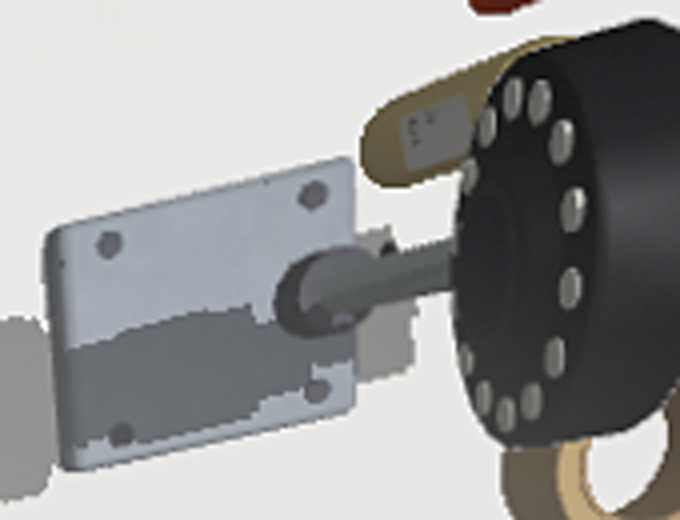

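View pics/b.png

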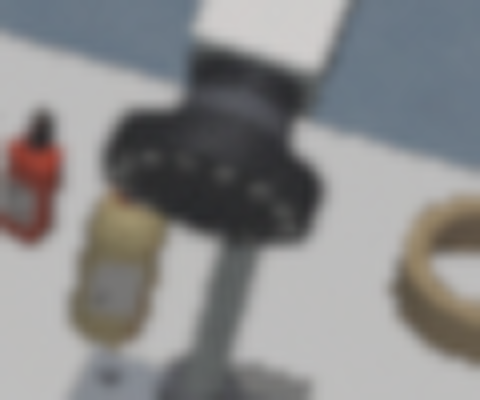

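```bash
python3 - <<'E'
from h import *
import pickle
w6,w7,w8=[pickle.load(open(f"w{i}.pkl","rb")) for i in (6,7,8)];t,s=pickle.load(open("ts.pkl","rb"))
a6=lambda x,y:(470+x/4,y/4)
k=lambda x,y:(390+x/3.2,y/3.2)
print("lens",tri([(w6,a6(487,252)),(w7,k(246.5,228))]))
H6=[onz(w6,a6(*q),.016) for q in [(109,244),(122,434),(316,389),(313,195)]]
print("holes6",np.round(H6,4), np.mean(H6,0))
H7=[onz(w7,k(*q),.016) for q in [(149,206),(165,350)]]
print("holes7",np.round(H7,4))
H8=[onz(w8,k(*q),.016) for q in [(164,16),(180,175),(333,138)]]
print("holes8",np.round(H8,4))
H6=np.array(H6); 
for v in (H6[0]-H6[1],H6[3]-H6[2]): print("y-dir yaw",np.arctan2(-v[0],v[1]),np.linalg.norm(v))
for v in (H6[3]-H6[0],H6[2]-H6[1]): print("x-dir yaw",np.arctan2(v[1],v[0]),np.linalg.norm(v))
print("post base",onz(w6,a6(325,300),.02), onz(w8,k(336,58),.03))
# body edge direction in w7: top edge (495,62)->(735,5); bottom (490,262)->(790,195)
E
```

```text
lens (array([ 0.717253  , -0.2404634 ,  0.24926732]), [np.float64(0.7816111863336586), np.float64(0.7816111863337085)])
holes6 [[ 0.786  -0.2099  0.016 ]
 [ 0.785  -0.2776  0.016 ]
 [ 0.8561 -0.2789  0.016 ]
 [ 0.8579 -0.2115  0.016 ]] [ 0.82123932 -0.2444671   0.016     ]
holes7 [[ 0.7862 -0.2102  0.016 ]
 [ 0.7848 -0.2775  0.016 ]]
holes8 [[ 0.786  -0.21    0.016 ]
 [ 0.7846 -0.2777  0.016 ]
 [ 0.8561 -0.2794  0.016 ]]
y-dir yaw -0.015379540221932468 0.06771388409457886
y-dir yaw -0.027000648322673806 0.06744942516385743
x-dir yaw -0.02207517897918046 0.07185737592242354
x-dir yaw -0.018364028645578727 0.07107226229642316
post base [ 0.857632   -0.24809936  0.02      ] [ 0.85220169 -0.24854209  0.03      ]
```

```bash
python3 - <<'E'
from h import *
import pickle
w=pickle.load(open("w8.pkl","rb"))
cv2.imwrite("pics/g.png",cv2.resize(w["frame"][150:250,265:375,::-1],None,fx=6,fy=6,interpolation=cv2.INTER_CUBIC))
s=r.read_state();R0=R.from_quat(s["eef_rot"])
for P in [(.046,.009,-.016),(.046,-.009,-.016),(.046,.009,.001),(.046,-.009,.001),(-.015,0,-.016)]:
    print(P,((proj(w,s["ee_pos"]+R0.apply(P))[0]-[265,150])*6).round())
psi=-.024;T=np.radians(25);L=np.array([.7167,-.2413,.25])
c,q=np.cos(psi),np.sin(psi)
X=np.array([-np.cos(T)*c,-np.cos(T)*q,-np.sin(T)]);Y=np.array([-q,c,0]);Z=np.cross(X,Y)
Rt=R.from_matrix(np.column_stack([X,Y,Z]));mouth=L+.08*X
tcp=mouth-Rt.apply([-.044,0,-.0075]);print("mouth",mouth,"tcp",tcp,Rt.as_quat(),Z)
np.savez("goal.npz",tcp=tcp,q=Rt.as_quat(),mouth=mouth,L=L)
print(toolmove(tcp,Rt),s["joint_positions"])
E
```

```text
(0.046, 0.009, -0.016) [446. 130.]
(0.046, -0.009, -0.016) [212. 130.]
(0.046, 0.009, 0.001) [434.  99.]
(0.046, -0.009, 0.001) [225.  99.]
(-0.015, 0, -0.016) [329. 838.]
mouth [ 0.64421626 -0.23956006  0.21619054] tcp [ 0.60751892 -0.23867915  0.19079803] [ 0.01171527  0.97622571 -0.00259721  0.21642403] [ 0.42249655 -0.01014186 -0.90630779]
(array([16.40143599,  1.13265263, 16.58364318]), array([-0.3875253 , -0.31295672, -1.75616566])) [ 0.05465675  0.54118699  0.85120096  1.09274093 -0.40120588  1.66368293
  0.5488069 ]
```

View pics/g.png

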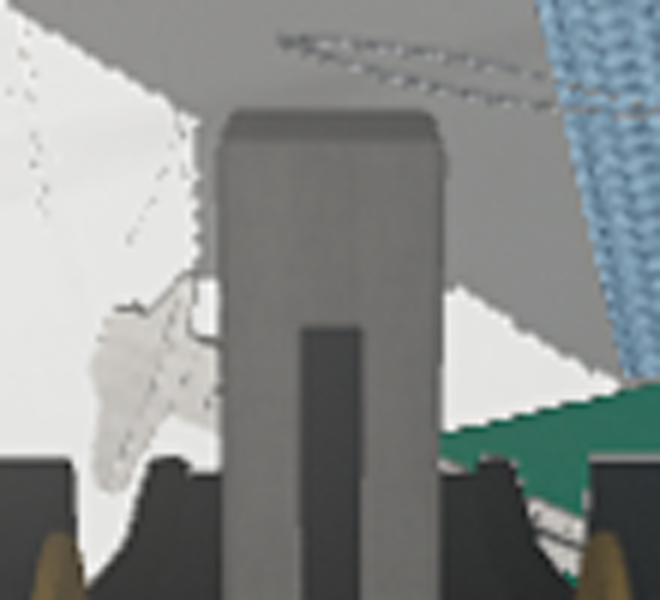

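```bash
python3 - <<'E'
from h import *
print(toolmove((.50,-.24,.25),R.from_quat(r.read_state()["eef_rot"])))
E
```

```text
(array([13.71650395, -9.27231476, 10.6509234 ]), array([0., 0., 0.]))
```

```bash
python3 -m jog '[[3.4,-2.3,2.6,0,0,0,-1],[3.4,-2.3,2.6,0,0,0,-1],[3.4,-2.3,2.6,0,0,0,-1],[3.4,-2.3,2.6,0,0,0,-1],[0,0,0,-0.035,-0.028,-0.16,-1],[0,0,0,-0.035,-0.028,-0.16,-1],[0,0,0,-0.035,-0.028,-0.16,-1],[0,0,0,-0.035,-0.028,-0.16,-1],[0,0,0,-0.035,-0.028,-0.16,-1],[0,0,0,-0.035,-0.028,-0.16,-1],[0,0,0,0,0,0,-1]]'
python3 - <<'E'
from h import *
g=np.load("goal.npz");print(toolmove(g["tcp"],R.from_quat(g["q"])),r.read_state()["joint_positions"].round(2))
E
```

```text
time: 16.05
ee_pos: [0.4998, -0.2414, 0.2521]
eef_rot: [0.407, 0.904, 0.0, 0.129]
ft_force: [-0.4, 0.2, -1.1]
width: 0.0176
(array([-5.20549067,  7.47090326,  8.4106201 ]), array([-0.1735725 , -0.14580413, -0.79769874])) [-0.47 -0.08  0.8   1.88  0.09  1.06  1.03]
```

```bash
python3 -m jog '[[0,0,0,-0.035,-0.029,-0.16,-1],[0,0,0,-0.035,-0.029,-0.16,-1],[0,0,0,-0.035,-0.029,-0.16,-1],[0,0,0,-0.035,-0.029,-0.16,-1],[0,0,0,-0.034,-0.029,-0.16,-1],[0,0,0,0,0,0,-1],[0,0,0,0,0,0,-1]]'
python3 - <<'E'
from h import *
g=np.load("goal.npz");print(toolmove(g["tcp"],R.from_quat(g["q"])),r.read_state()["joint_positions"].round(2))
E
```

```text
time: 16.92
ee_pos: [0.5006, -0.2419, 0.2522]
eef_rot: [0.013, 0.976, -0.003, 0.215]
ft_force: [-0.4, -0.2, -2.2]
width: 0.0174
(array([-7.10907111,  0.60380137, 10.0645122 ]), array([-0.00165516, -0.00215378, -0.00177744])) [-0.58 -0.28  0.93  2.    0.1   0.9   1.88]
```

```bash
python3 -m jog '[[0,0.3,3.5,0,0,0,-1],[0,0.3,3.5,0,0,0,-1],[-1.5,0,3.1,0,0,0,-1],[-2,0,0,0,0,0,-1],[-1.5,0,0,0,0,0,-1],[0,0,0,0,0,0,-1],[0,0,0,0,0,0,-1]]'
python3 - <<'E'
from h import *
g=np.load("goal.npz");print(toolmove(g["tcp"],R.from_quat(g["q"])),r.read_state()["joint_positions"].round(2))
c=r.camera("scene");cv2.imwrite("pics/s9.png",cv2.resize(c["frame"][90:240,340:540,::-1],None,fx=4,fy=4,interpolation=cv2.INTER_CUBIC))
c=r.camera("top");cv2.imwrite("pics/t9.png",cv2.resize(c["frame"][60:190,320:480,::-1],None,fx=4,fy=4,interpolation=cv2.INTER_CUBIC))
c=r.camera("wrist");cv2.imwrite("pics/w9.png",c["frame"][:,:,::-1])
E
```

```text
time: 17.8
ee_pos: [0.5778, -0.2362, 0.1855]
eef_rot: [0.012, 0.977, -0.0, 0.211]
ft_force: [-0.2, -0.1, -2.1]
width: 0.0179
(array([-2.92892614, -0.17360408,  0.74757723]), array([ 0.00473536, -0.0108439 , -0.00089244])) [-0.67  0.19  1.19  1.94 -0.52  0.8   2.33]
```

View pics/s9.png

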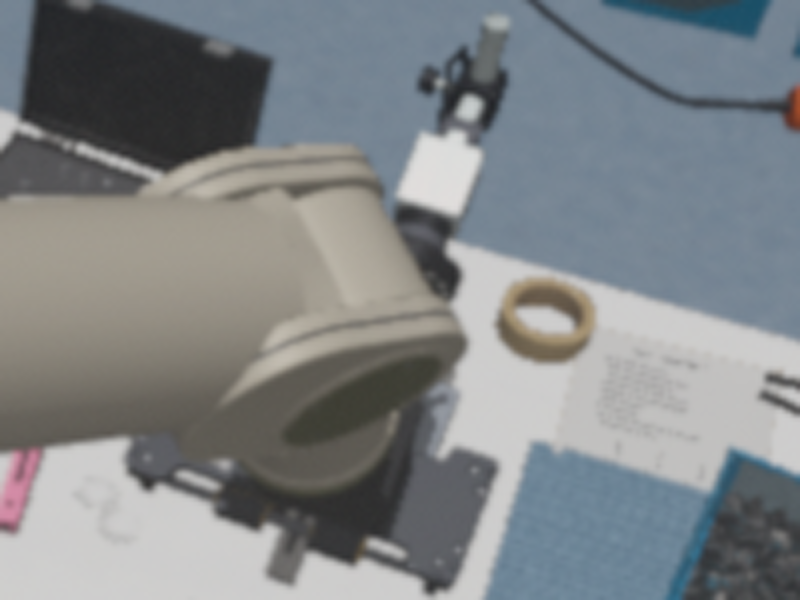

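View pics/t9.png

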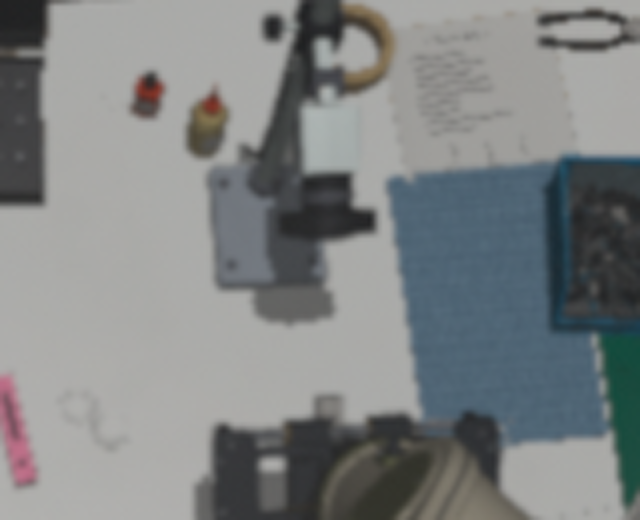

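View pics/w9.png

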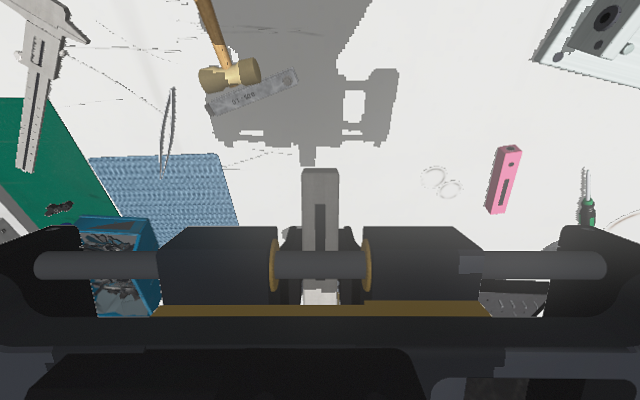

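```bash
python3 -m jog '[[-0.8,-0.1,0.4,0.002,-0.005,0,-1],[-0.7,-0.1,0.35,0.002,-0.005,0,-1],[0,0,0,0,0,0,-1],[0,0,0,0,0,0,-1]]'
python3 - <<'E'
from h import *
g=np.load("goal.npz");print(toolmove(g["tcp"],R.from_quat(g["q"])),r.read_state()["joint_positions"].round(3))
E
```

```text
time: 18.45
ee_pos: [0.5949, -0.2389, 0.1854]
eef_rot: [0.012, 0.976, -0.002, 0.216]
ft_force: [-0.0, -0.7, -1.3]
width: 0.0177
(array([-1.36949088,  0.05559477,  0.03905625]), array([ 4.09651685e-04, -3.79747331e-05,  3.25745784e-04])) [-0.616  0.244  1.148  1.91  -0.584  0.803  2.366]
```

```bash
python3 -m jog '[[-0.7,0.05,0.04,0,0,0,-1],[-0.62,0,0,0,0,0,-1],[0,0,0,0,0,0,-1],[0,0,0,0,0,0,-1],[0,0,0,0,0,0,-1]]'
python3 - <<'E'
from h import *
g=np.load("goal.npz");s=r.read_state();print(toolmove(g["tcp"],R.from_quat(g["q"])),s["joint_positions"].round(3))
R0=R.from_quat(s["eef_rot"])
c=r.camera("top");cv2.imwrite("pics/t10.png",cv2.resize(c["frame"][70:200,330:460,::-1],None,fx=5,fy=5,interpolation=cv2.INTER_CUBIC))
for n,P in (("mouthtop",(-.0445,0,-.016)),):
    print((proj(c,s["ee_pos"]+R0.apply(P))[0]-[330,70])*5)
print("lens",(proj(c,g["L"])[0]-[330,70])*5)
b=s["ee_pos"]+R0.apply([-.0445,0,-.0075]);v=b-g["L"];X=R0.apply([1,0,0]);print("dist",v@X,"off",np.linalg.norm(v-(v@X)*X))
c=r.camera("wrist");cv2.imwrite("pics/w10.png",c["frame"][:,:,::-1])
c=r.camera("scene");cv2.imwrite("pics/s10.png",c["frame"][:,:,::-1])
E
```

```text
time: 19.08
ee_pos: [0.6071, -0.2385, 0.1906]
eef_rot: [0.011, 0.976, -0.002, 0.217]
ft_force: [-0.8, 0.4, -2.1]
width: 0.0177
(array([-0.04786055, -0.01961307,  0.00473954]), array([0.00089559, 0.00026169, 0.00045454])) [-0.596  0.272  1.131  1.878 -0.606  0.822  2.367]
[365.47446138 390.78424333]
lens [360.82091989 245.51034285]
dist 0.07998055263865807 off 0.0002584284978194541
```

View pics/t10.png

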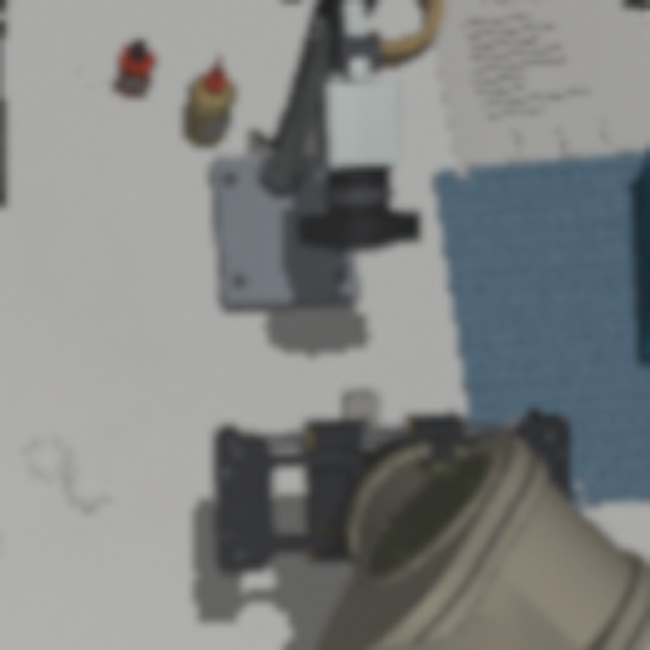

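View pics/w10.png

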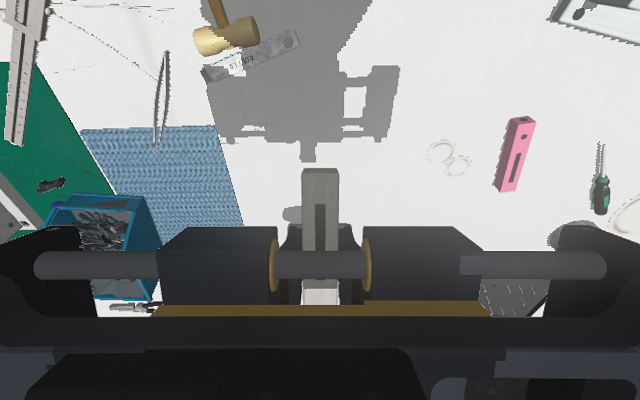

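View pics/s10.png

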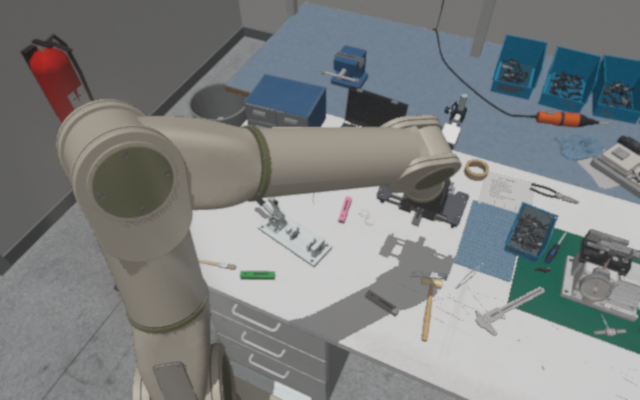

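```bash
python3 - <<'E'
from bench import r
print(r.close_job()); s=r.read_state(); print(s["time"],s["ee_pos"],s["width"])
E
```

```text
the job is handed in; nothing more can be done
None
the job is handed in; nothing more can be done
```

I opened the clamp, lifted the housing out of the jig, and am holding it up to the inspection camera. The job was handed in at about 19.2 s, with the housing still gripped at 35 N.

- **Clamp:** I pushed the handle back with the closed fingers until it met its stop. The wrist force rose to about 41 N there in total, with the fingers pressing on the grip. The pictures show the handle fully back and the clamp arm clear of the housing.
- **Final pose:** By the arm's own reading and my measured lens position, the bore mouth is 80.0 mm from the lens and 0.3 mm off its axis. The tilt and yaw are within about 0.001 rad of my target, with the slotted side up.
- **Grip:** The wrist picture shows the housing has not slipped, and the fingers read 17.7 mm on the 18 mm bar.
- **Clearance:** I saw no contact with the camera or its stand, and did not go near the loupe, brush or second housing.

Some measurements did not fully agree:
- **Lens position:** The direct sighting and the stand's foot differed by about 2 mm, so I used a value between them.
- **Camera yaw:** My estimates ranged from -0.015 to -0.057 rad, and I used -0.024.
- **Top view:** It put the bore end about 0.6 pixel (under 2 mm) sideways from where I predicted, which is within the calibration error.
- **Housing top height:** It triangulated at 49.8 mm against the stated 47 mm, before the grasp. The grasp itself went as planned.

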